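# Tip the timber blank down onto the marking-out bed and square it to the fence

## Robot

A 7-joint arm with a two-finger parallel gripper is mounted at the origin on the work surface. World frame = base frame: x ahead of the robot, y to its left, z up, the work surface at z = 0. Lengths are in m, angles in rad, forces in N, time in s.
With the tool pointing down it reaches from about 0.425 to 0.95 m from the base axis. Payload 4.7 kg.
Tool frame: the origin (TCP) lies between the finger pads; the fingertips stand 25 mm ahead of it and the grasp point (between the pads) lies 6 mm ahead of it; x points along the fingers, z is the direction in which the jaws open and shut, and the axes are right-handed (so a half turn about x gives the same grasp; the last joint's range is limited). The gripper opens to 85 mm and grips with 20 to 120 N. Pads are 22 mm wide; open, the fingers measure 114 mm over their backs; the gripper's body (76 mm by 85 mm) begins 54 mm behind the grasp point. The pads swing forward as they close: fully open they stand 13 mm farther back than shut.
Start: joints at [-1.345, 0.469, -0.049, 1.532, 0.024, 1.141, -0.082], TCP at [0.17, 0.653, 0.256] pointing down, gripper open.
Joint ranges: [-2.59, 2.59], [-0.33, 1.99], [-1.39, 1.29], [0.1, 2.45], [-1.04, 4.18], [0.21, 1.99], [-2.66, 2.66]. Speed limits (rad/s): [2.57, 2.57, 3.14, 3.14, 3.14, 3.14, 3.14].

## Interface

Orientations are given as a 3x3 rotation matrix whose columns are the frame's x, y, z axes.
In Python, from rig import * gives the robot as it stands. Calls block until the motion is done:
- movep(position, orientation): joint-space move of the TCP to a pose.
- move_l(position, attitude=None, feed=0.15, until_force=None): straight line of the TCP; attitude=None keeps the orientation; feed is the mean speed in m/s. With until_force (N) it stops when the force on the tool has changed by that much, and returns True; else False.
- move_joints(angles): joint-space move.
- command_gripper(opening, newtons=None): finger opening in m; newtons is the grip in N (None keeps the last); returns when the fingers have stopped.
- sleep(seconds).
- inverse_kinematics(position, orientation): joint angles nearest the present ones, or None.
- sense(): the state.
- camera(name): name is "side" or "top"; returns (picture, depth): 420x560x3 uint8, red, green, blue; 420x560 float32, m along the optical axis (not along the pixel's ray), 0 where there is no reading.
- camera_params(name): a dict with "K" (3x3 intrinsics, pixels), "position" and "rotation" of the camera in the world. Camera axes: x right, y down, z forward; pixel columns grow to the right and rows downward; lengths in m; the calibration is good to about 2 mm. A picture is of the moment at which its call begins. camera_params takes no time and is no camera call.
A pose or a line that the arm cannot do raises Unreachable and nothing moves.
- finish_job(): hands the job in, once; it reports no verdict.
The state is a dict: "time_s": time; "joint_pos": joint angles; "qd": joint speeds; "joint_efforts": joint torques, N m; "position": TCP position; "tcp_rot": TCP orientation; "wrist_force": force on the tool from outside, world axes, zero at the start; "ft_torque": the same for the moment, N m; "finger_gap": finger opening in m.
Only numpy, scipy, OpenCV 4.12 (cv2) and the standard library are available. Lean on these libraries where they do the work, as an engineer would, in place of code of your own. Each camera call takes 0.05 s, during which the arm holds its last target.

## Task

Lay the standing timber blank down ready for marking out: slide it upright until its foot is pressed firmly against the stop strip at the near edge of the raised bed (some 5 N on the strip, held for half a second), then tip it over the strip by pushing high on its back so that it lies lengthways on the bed. Last, push it along the bed until its pencil-crossed end is pressed firmly (again some 5 N, held for half a second) against the end fence, and leave it lying there square to the fence and touching it. Never push on the blank with more than 18 N, and leave the other things on and around the board where they are.

Things in the scene. Friction and masses are not known exactly. Their poses are not given: they have to be found in the camera images.
- board: Grey board fixed to the bench, 440 x 300 x 12 mm thick. Origin at the centre of its underside (bench level), z up; +x runs along its length from the low end where the blank stands, over the stop strip, along the raised bed to the end fence, all centred on y = 0. Friction of wood on board, strip and bed is 0.48 to 0.72.
- guides: Two fixed aluminium rails on the board, 180 mm long, 11 mm high, either side of a cork bed 130 mm wide and 15 mm high above the board. The bed's near edge is a rigid dark stop strip, flush with it. Bed and strip are locked on the rails: the strip's near face is at board x = -42 to -18 mm, not reported: feel for it. Origin: between the rails, at their underside, board x = 45 mm.
- fence: Rigid dark hardwood end fence across the board beyond the bed, 26 mm (x) x 130 mm (y) x 60 mm high, standing on the board's top (45 mm higher than the bed). Origin at the centre of its underside; axes as the board's. The blank's end meets its -x face, 13 mm from the origin (board x = 150 mm).
- blank: Pale timber block 90 x 90 x 150 mm, 0.58 to 0.88 kg, too wide to grip. Stands on end on the board's low end, 20 to 92 mm short of the stop strip, turned up to 0.2 rad. Origin at the centre of its foot, z along its length to the top end. It slides under 3 to 6 N; pushed over 45 mm above the board it may rock early. Lying on the bed, its axis is 45 mm above the bed, 72 mm above the bench.
- blank_top (a point): Centre of the blank's top end, which bears a thin pencil cross; 150 mm from its foot along its z. Foot against the strip, 3 to 5 N pushed 120 mm or more up its back rocks it over the strip's top edge; past about 35 degrees it falls by itself and then lies with its foot end within 20 mm of the strip and this end some 25 to 60 mm short of the fence.
- glue: White glue bottle with red cap, 44 mm across, 150 mm tall, standing on the board beside the bed; leave alone. Origin at the centre of its foot.
- pencil: Flat yellow carpenter's pencil, 150 x 14 x 8 mm, lying on the board beside the bed; leave alone. Origin at the centre of its underside.
- offcut: Small wooden offcut, 45 x 35 x 22 mm, lying on the board's low end; leave alone. Origin at the centre of its underside.
- mug: White mug, 80 mm across, 90 mm tall, on the bench; leave alone. Origin at the centre of its foot.
- mallet: Wooden mallet lying on the bench, 280 mm long, head 64 mm thick; leave alone. Origin under its handle near the balance point, x towards the head.
- gauge: Wooden marking gauge, stem 200 mm long, stock 60 mm wide, lying on the bench; leave alone. Origin under its stock.
- tin: Steel tin, 70 mm across, 75 mm tall, on the bench; leave alone. Origin at the centre of its foot.

How it is judged:
By the outcome, as a careful person would: the job done as asked, in the order asked, and still so for the second after the job is handed in, with the robot touching nothing.
It also fails if it takes over 67 s, if anything falls off the work surface, if the arm or the gripper's body presses on something with over 40 N, if the wrist force passes 120 N, or if a joint passes its speed limit or range.

## Working session

There is one attempt and no reset: what is moved stays moved. The work goes in short steps, each a Python script; the robot and the scene stay as the last script left them, time stands still between calls to the robot, and variables do not carry over. Pictures are saved under pics/ and viewed, and the job is handed in when it is done.

```bash
ls; mkdir -p pics
python3 - <<'E'
from rig import *
import cv2, numpy as np
for n in ("top","side"):
    p,d=camera(n); cv2.imwrite(f"pics/{n}0.png",cv2.cvtColor(p,cv2.COLOR_RGB2BGR)); np.savez(f"{n}0.npz",p=p,d=d)
    print(n,camera_params(n))
s=sense();print(s)
E
```

```text
pics
top {'K': array([[502.53664151,   0.        , 274.96733072],
       [  0.        , 502.53664151, 211.32258136],
       [  0.        ,   0.        ,   1.        ]]), 'position': array([0.42791197, 0.00775349, 1.58857204]), 'rotation': array([[-0.02624355, -0.99630296,  0.08180273],
       [-0.9996333 ,  0.02560867, -0.0088009 ],
       [ 0.00667351, -0.0820037 , -0.99660968]])}
side {'K': array([[423.09681862,   0.        , 277.68756554],
       [  0.        , 423.09681862, 210.98571648],
       [  0.        ,   0.        ,   1.        ]]), 'position': array([0.37116325, 0.91006056, 0.92693531]), 'rotation': array([[-0.98683847, -0.09385649,  0.13168447],
       [-0.16069646,  0.66016862, -0.73372614],
       [-0.018069  , -0.7452304 , -0.66656219]])}
{'time_s': 0.1, 'joint_pos': array([-1.34493014,  0.46937933, -0.04859707,  1.53358375,  0.02409688,
        1.14099228, -0.0823158 ]), 'qd': array([ 0.00158135, -0.00231184,  0.00102473, -0.00384598,  0.00017261,
        0.000321  ,  0.00014545]), 'joint_efforts': array([ 1.21240562e-03, -5.11510241e+01, -4.66637139e-02, -2.38388425e+01,
        1.08378689e-02,  4.36417147e-03, -1.08693257e-05]), 'position': array([0.16997434, 0.65274915, 0.25534989]), 'tcp_rot': array([[-3.91464080e-04, -9.67725790e-01,  2.52005243e-01],
       [-1.73363830e-03,  2.52005540e-01,  9.67724239e-01],
       [-9.99998421e-01, -5.80566623e-05, -1.77633761e-03]]), 'wrist_force': array([-0.317453  , -0.0780344 , -0.97723959]), 'ft_torque': array([ 0.00329221,  0.01271009, -0.06671015]), 'finger_gap': 0.08520325730851531}
```

View pics/top0.png

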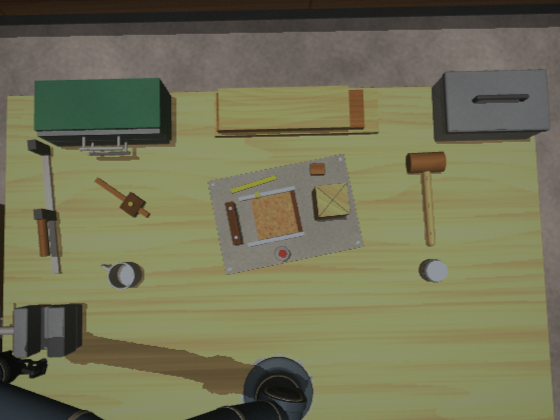

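View pics/side0.png

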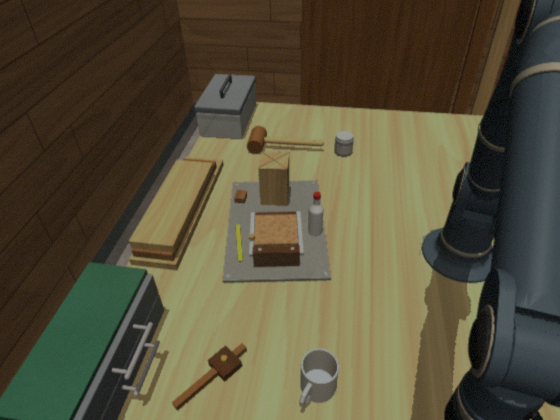

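```bash
cat > vis.py <<'E'
import numpy as np, cv2
from rig import camera_params
def grab(name,tag):
    from rig import camera
    p,d=camera(name); np.savez(f"{tag}.npz",p=p,d=d); return p,d
def cloud(name,d):
    c=camera_params(name);K=c["K"];v,u=np.mgrid[:d.shape[0],:d.shape[1]]
    P=np.stack([(u-K[0,2])/K[0,0]*d,(v-K[1,2])/K[1,1]*d,d],-1)
    return P@c["rotation"].T+c["position"]
def px2plane(name,uv,z):
    c=camera_params(name);K=c["K"];uv=np.atleast_2d(uv).astype(float)
    r=np.c_[(uv[:,0]-K[0,2])/K[0,0],(uv[:,1]-K[1,2])/K[1,1],np.ones(len(uv))]@c["rotation"].T
    return c["position"]+r*((z-c["position"][2])/r[:,2])[:,None]
def proj(name,P):
    c=camera_params(name);q=(np.atleast_2d(P)-c["position"])@c["rotation"]
    return (q@c["K"].T)[:,:2]/q[:,2:]
def crop(p,x0,x1,y0,y1,f,fn):
    cv2.imwrite(fn,cv2.cvtColor(cv2.resize(p[y0:y1,x0:x1],None,fx=f,fy=f,interpolation=cv2.INTER_CUBIC),cv2.COLOR_RGB2BGR))
E
python3 - <<'E'
import numpy as np
from vis import *
t=np.load("top0.npz");s=np.load("side0.npz")
crop(t['p'],200,370,145,280,4,"pics/t0c.png")
crop(s['p'],215,345,140,290,4,"pics/s0c.png")
for n,t in(("top",t),("side",s)):
    P=cloud(n,t['d']); m=(P[...,2]>.15)&(P[...,2]<.175)&(P[...,0]>.45)&(P[...,0]<.75)&(abs(P[...,1]+.15)<.2)
    Q=P[m]; print(n,len(Q)); 
    # exclude glue: cluster
    import cv2
    k,l,st,ce=cv2.connectedComponentsWithStats(m.astype(np.uint8))
    for i in range(1,k):
        if st[i,4]<15: continue
        Q=P[l==i]; r=cv2.minAreaRect(Q[:,:2].astype(np.float32)*1000); print(i,st[i,4],ce[i],Q.mean(0),r)
    m=(P[...,2]>.06)&(P[...,2]<.08)&(P[...,0]>.45)&(P[...,0]<.8)&(abs(P[...,1])<.25)
    k,l,st,ce=cv2.connectedComponentsWithStats(m.astype(np.uint8))
    for i in range(1,k):
        if st[i,4]<30: continue
        Q=P[l==i]; r=cv2.minAreaRect(Q[:,:2].astype(np.float32)*1000); print('f',i,st[i,4],ce[i],Q.mean(0),r)
E
```

```text
top 1000
1 1000 [331.584 199.823] [ 0.57374064 -0.16724673  0.16287752] ((574.3298950195312, -167.76519775390625), (90.1952133178711, 91.1574935913086), 4.38226842880249)
f 3 368 [232.39130435 222.91576087] [0.52060112 0.12380899 0.07267849] ((521.481201171875, 124.23216247558594), (129.5938720703125, 26.33827018737793), 10.076689720153809)
side 572
1 572 [273.45979021 161.25524476] [ 0.57289449 -0.16054499  0.16199339] ((573.7869873046875, -167.54417419433594), (90.05277252197266, 97.91399383544922), 3.9729349613189697)
f 2 133 [273.32330827 191.09022556] [ 0.56962984 -0.12507511  0.0705375 ] ((570.6563720703125, -124.62895965576172), (90.26704406738281, 10.696386337280273), 1.9591819047927856)
f 3 473 [275.72938689 249.89006342] [0.51977606 0.12719713 0.07107137] ((520.8383178710938, 124.16487121582031), (130.05870056152344, 30.870601654052734), 10.470376014709473)
```

View pics/t0c.png

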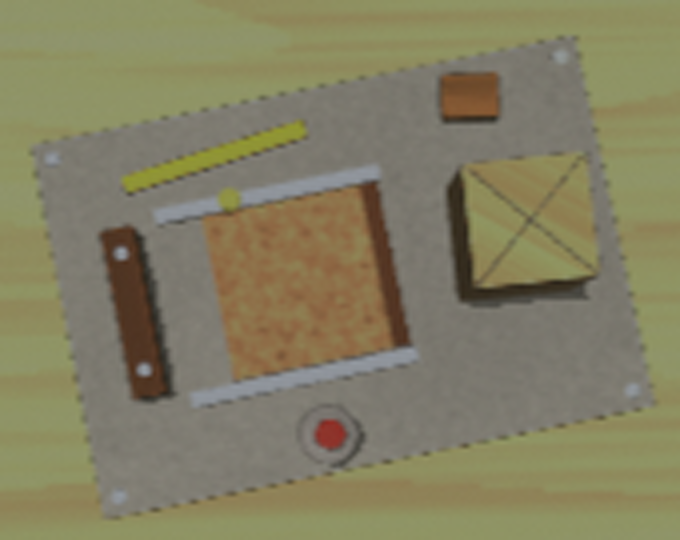

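View pics/s0c.png

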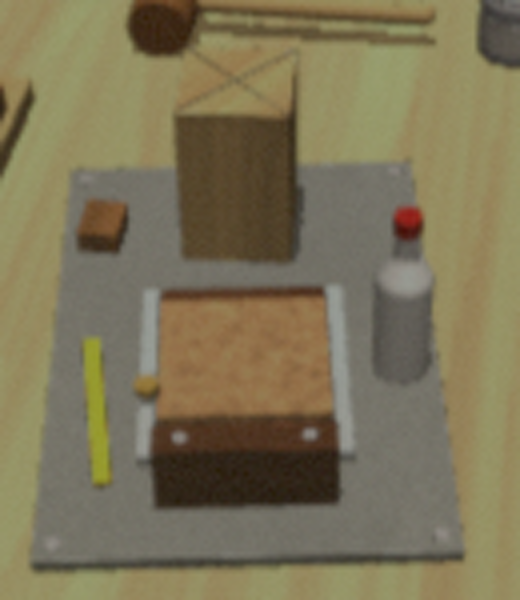

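Run:
```python
import numpy as np
from vis import *
f=lambda L:np.array(L)/4+[200,145]-.375
c=px2plane("top",f([(35,148),(575,38),(655,403),(107,517)]),.012); print(c.mean(0)); 
for i in range(4):
    e=c[(i+1)%4]-c[i]; print(np.linalg.norm(e[:2]),np.arctan2(e[1],e[0]))
s=px2plane("top",f([(380,182),(411,347)]),.027); b=px2plane("top",f([(464,168),(585,153),(597,273),(475,288)]),.162)
fe=px2plane("top",f([(101,231),(132,226),(167,393),(136,399)]),.072)
print(s,b,b.mean(0),fe.mean(0))
for i in range(4):
    e=b[(i+1)%4]-b[i]; print(np.linalg.norm(e[:2]),np.arctan2(e[1],e[0]))
e=fe[2]-fe[1];print(np.arctan2(e[1],e[0]))
g=px2plane("top",f([(330,433)]),.16);print('glue',g)
print('offcut',px2plane("top",f([(441,75),(500,120),(470,97)]),.034))
```

```text
[ 0.55001249 -0.03920881  0.012     ]
0.4371212693776891 -1.3929480250770436
0.29563930090446183 -2.965180133813125
0.43747080551843776 1.7484788447892057
0.2955674840845976 0.17522959540274466
[[ 0.62104845 -0.06928579  0.027     ]
 [ 0.49136825 -0.08957579  0.027     ]] [[ 0.61290399 -0.12301233  0.162     ]
 [ 0.62152117 -0.21003893  0.162     ]
 [ 0.53515448 -0.21533546  0.162     ]
 [ 0.52668543 -0.12801526  0.162     ]] [ 0.57406627 -0.16910049  0.162     ] [0.52142072 0.12166143 0.072     ]
0.08745219104160576 -1.4721001952727066
0.08652894916333609 -3.0803433590677303
0.08772993678314331 1.6674823034917332
0.08636358066916616 0.05796114174267386
-2.955728514190594
glue [[ 0.42655826 -0.02203593  0.16      ]]
offcut [[ 0.70323661 -0.11915407  0.034     ]
 [ 0.66654671 -0.16411774  0.034     ]
 [ 0.68528107 -0.1412766   0.034     ]]
```

```bash
cat > geo.py <<'E'
import numpy as np
YAW=1.7485; O=np.array([.5503,-.0392,0])
ex=np.array([np.cos(YAW),np.sin(YAW),0]); ey=np.array([-np.sin(YAW),np.cos(YAW),0]); ez=np.array([0,0,1.])
def R(th,sgn=1):
    x=np.sin(th)*ex-np.cos(th)*ez; z=sgn*ey
    return np.c_[x,np.cross(z,x),z]
def tip(bx,by,z,th):   # TCP position so that fingertips (25 mm ahead) are at board bx,by, world z
    return O+bx*ex+by*ey+z*ez-.025*(np.sin(th)*ex-np.cos(th)*ez)
def board(p): d=np.asarray(p)-O; return np.array([d@ex,d@ey,d[2]])
E
python3 - <<'E'
from rig import *; from geo import *
for th in(.6,.8,.9,1.05,1.2):
  for s in(1,-1):
    for q in((-.24,0,.35),(-.2,0,.032),(-.14,0,.032),(-.14,0,.145),(-.05,0,.18),(-.04,0,.07),(0.02,0,.07)):
        j=inverse_kinematics(tip(*q,th),R(th,s)); print(th,s,q,None if j is None else np.round(j,2))
E
```

```text
0.6 1 (-0.24, 0, 0.35) [ 0.18  0.67  0.72  1.22 -0.74  1.92 -2.14]
0.6 1 (-0.2, 0, 0.032) [ 0.    1.04  0.91  1.57 -1.04  1.61 -1.74]
0.6 1 (-0.14, 0, 0.032) [ 0.01  0.9   0.72  1.67 -0.94  1.43 -1.83]
0.6 1 (-0.14, 0, 0.145) [-0.18  0.92  1.11  1.64 -1.03  1.75 -1.79]
0.6 1 (-0.05, 0, 0.18) [-0.35  0.79  1.11  1.76 -0.99  1.68 -1.9 ]
0.6 1 (-0.04, 0, 0.07) [-0.15  0.77  0.72  1.82 -0.95  1.37 -1.92]
0.6 1 (0.02, 0, 0.07) [-0.26  0.73  0.72  1.9  -0.99  1.32 -1.96]
0.6 -1 (-0.24, 0, 0.35) [ 0.18  0.67  0.72  1.22 -0.74  1.92  1.01]
0.6 -1 (-0.2, 0, 0.032) [ 0.05  0.98  0.8   1.57 -0.97  1.54  1.35]
0.6 -1 (-0.14, 0, 0.032) [ 0.03  0.89  0.68  1.67 -0.92  1.42  1.29]
0.6 -1 (-0.14, 0, 0.145) [-0.1   0.82  0.92  1.63 -0.92  1.63  1.26]
0.6 -1 (-0.05, 0, 0.18) [-0.26  0.69  0.92  1.75 -0.91  1.57  1.15]
0.6 -1 (-0.04, 0, 0.07) [-0.06  0.72  0.57  1.81 -0.88  1.3   1.16]
0.6 -1 (0.02, 0, 0.07) [-0.1   0.66  0.49  1.89 -0.88  1.2   1.09]
0.8 1 (-0.24, 0, 0.35) [ 0.43  0.69  0.33  1.15 -0.71  1.98 -2.27]
0.8 1 (-0.2, 0, 0.032) [ 0.16  1.05  0.72  1.47 -0.99  1.71 -1.79]
0.8 1 (-0.14, 0, 0.
[... 2909 characters left out ...]
1.44 -0.92  1.92 -2.  ]
1.2 1 (-0.05, 0, 0.18) [ 0.15  0.85  0.53  1.63 -1.03  1.93 -1.94]
1.2 1 (-0.04, 0, 0.07) [ 0.26  0.96  0.33  1.63 -0.99  1.75 -1.89]
1.2 1 (0.02, 0, 0.07) [ 0.3   0.9   0.14  1.73 -0.96  1.58 -1.95]
1.2 -1 (-0.24, 0, 0.35) [ 1.02  0.95 -0.81  1.04 -0.43  1.95  0.39]
1.2 -1 (-0.2, 0, 0.032) [ 0.4   1.16  0.44  1.29 -0.97  1.95  1.26]
1.2 -1 (-0.14, 0, 0.032) [ 0.33  1.11  0.42  1.43 -0.98  1.87  1.29]
1.2 -1 (-0.14, 0, 0.145) [ 0.38  0.93  0.33  1.44 -0.92  1.92  1.14]
1.2 -1 (-0.05, 0, 0.18) [ 0.15  0.85  0.53  1.63 -1.03  1.93  1.2 ]
1.2 -1 (-0.04, 0, 0.07) [ 0.2   0.98  0.43  1.64 -1.03  1.8   1.29]
1.2 -1 (0.02, 0, 0.07) [ 0.29  0.9   0.16  1.73 -0.97  1.59  1.2 ]
```

Run:
```python
from rig import *; from geo import *; from vis import *
s=sense(); p=s['position'].copy(); 
p[2]=.40; move_l(p,feed=.3)
command_gripper(.05)
movep(tip(-.25,0,.34,.8),R(.8,-1))
print(sense()['time_s'],sense()['position'])
move_l(tip(-.225,0,.034,.8),feed=.2)
s=sense();print(s['time_s'],board(s['position']),s['wrist_force'],s['finger_gap'])
a,_=grab('side','s1');crop(a,150,400,80,290,3,'pics/s1.png')
b,_=grab('top','t1');crop(b,200,450,130,290,3,'pics/t1.png')
```

```text
4.7917 [ 0.59824222 -0.30182964  0.35758741]
6.475 [-0.24363526 -0.00046385  0.05266858] [0.178935   0.85491382 0.49020924] 0.04988389543192594
```

View pics/s1.png

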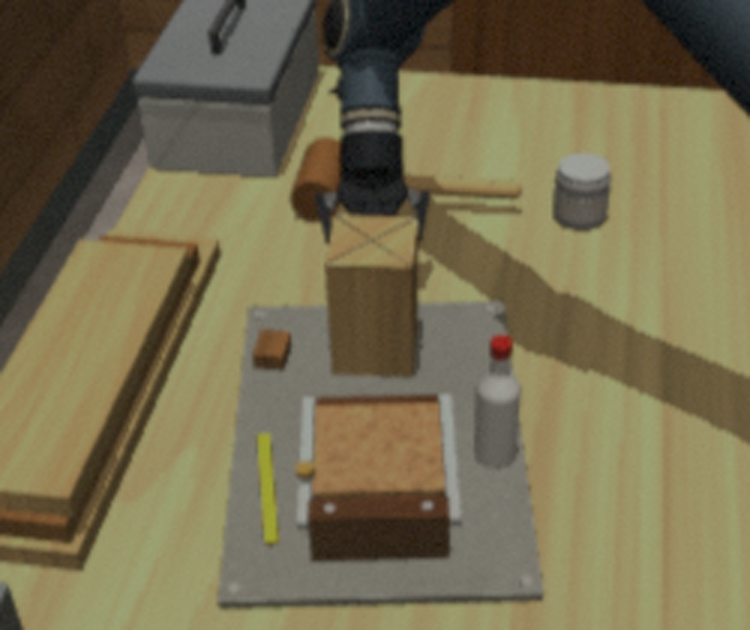

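View pics/t1.png

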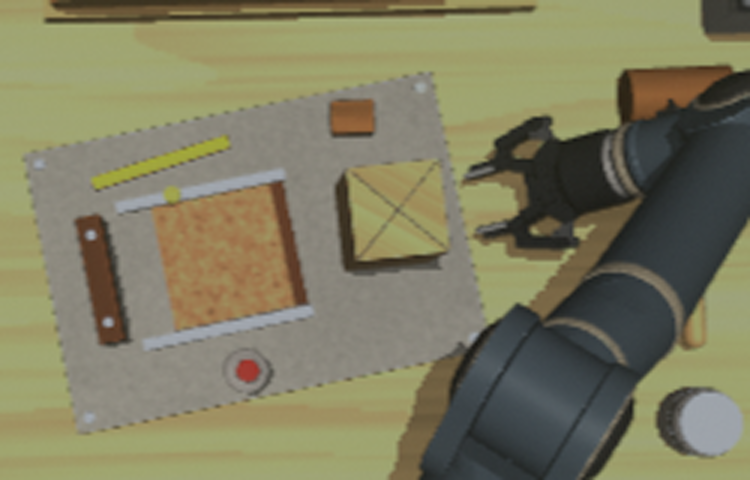

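Run:
```python
from rig import *; from geo import *
f0=sense()['wrist_force']
def rep(t):
    s=sense();d=s['wrist_force']-f0;print(t,round(s['time_s'],2),np.round(board(s['position']),4),'F',np.round([d@ex,d@ey,d[2]],2));return s
print(move_l(tip(-.10,0,.034,.8),feed=.04,until_force=1.5)); rep('c')
print(move_l(tip(-.145,0,.034,.8),feed=.025,until_force=9)); rep('slide')
```

```text
True
c 7.95 [-2.004e-01 -1.000e-04  5.110e-02] F [ 2.04  0.46 -0.98]
False
slide 9.62 [-0.1629 -0.      0.0515] F [-1.4   1.   -2.04]
```

Run:
```python
from rig import *; from geo import *; from vis import *
b,_=grab('top','t2');crop(b,200,450,130,290,3,'pics/t2.png')
for i in range(4):
    sleep(.1); s=sense(); print(np.round(s['wrist_force'],2),board(s['position']))
```

```text
[-0.07 -2.29 -1.4 ] [-1.62915614e-01 -7.28479110e-06  5.14829303e-02]
[ 0.69 -3.8  -0.95] [-1.62957956e-01  1.39815155e-05  5.14722550e-02]
[ 0.45 -3.05 -1.04] [-1.62909692e-01  6.11850030e-06  5.14725468e-02]
[-0.54 -1.95 -1.45] [-1.62938211e-01 -7.33981475e-06  5.14831837e-02]
```

View pics/t2.png

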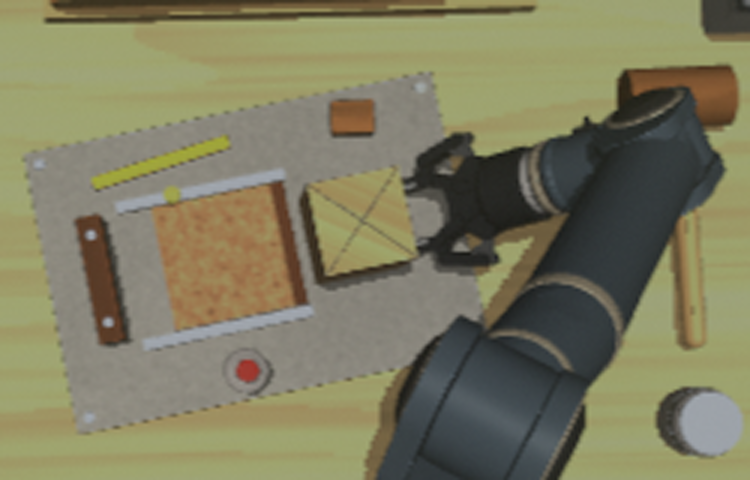

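Run:
```python
from rig import *; from geo import *; from vis import *
t2=np.load('t2.npz'); P=cloud('top',t2['d']); m=(P[...,2]>.155)&(P[...,2]<.17)&(P[...,0]>.5)&(P[...,0]<.65)&(P[...,1]>-.2)&(P[...,1]<-.05)
Q=P[m]; r=cv2.minAreaRect(Q[:,:2].astype(np.float32)*1000); print(r, board([r[0][0]/1e3,r[0][1]/1e3,.16]))
print(move_l(tip(-.11,0,.034,.8),feed=.012,until_force=6))
f0=np.array([.18,.2,.3])
for i in range(6):
    s=sense();d=s['wrist_force'];print(round(s['time_s'],2),np.round(board(s['position']),4),'F',np.round([d@ex,d@ey,d[2]],2)); sleep(.05)
```

```text
((564.6410522460938, -133.40615844726562), (90.38487243652344, 90.3390884399414), 10.216341972351074) [-0.09525769  0.0025376   0.16      ]
True
11.43 [-0.1506  0.0002  0.0511] F [-0.11 -1.16  0.07]
11.47 [-0.1506  0.0003  0.0507] F [ 0.13 -0.3   0.16]
11.53 [-0.1508  0.0004  0.0505] F [ 0.43 -0.57 -0.26]
11.57 [-0.151   0.0005  0.0503] F [ 0.48 -0.05  0.04]
11.62 [-0.1513  0.0006  0.0502] F [0.51 0.96 0.01]
11.68 [-0.1516  0.0006  0.0502] F [ 0.36 -0.88 -0.49]
```

```bash
cat > press.py <<'E'
from rig import *; from geo import *
import numpy as np
def F(n=4,dt=.02):
    a=[]
    for i in range(n): a.append(sense()['wrist_force']); 
    return a
def avgF(n=5,dt=.02):
    a=[]
    for i in range(n):
        a.append(sense()['wrist_force']); sleep(dt)
    a=np.mean(a,0); return np.array([a@ex,a@ey,a[2]])
def press(z,th,x0,target,step=.0005,maxn=60,hold=.8,by=0.):
    bx=x0
    for i in range(maxn):
        bx+=step; move_l(tip(bx,by,z,th),feed=.02)
        f=avgF(); s=sense(); print(round(s['time_s'],2),'cmd',round(bx-.025*np.sin(th),4),np.round(board(s['position']),4),'F',np.round(f,2))
        if f[0]<-target: break
        if s['time_s']>66: break
    else: return bx,False
    t=sense()['time_s']
    while sense()['time_s']<t+hold: print('hold',np.round(avgF(),2))
    return bx,True
E
python3 - <<'E'
from press import *
x=board(sense()['position'])[0]+.025*np.sin(.8)
print(press(.034,.8,x,11.5,step=.0007,maxn=14))
print(sense()['time_s'])
E
```

```text
12.06 cmd -0.1511 [-0.151  -0.      0.0514] F [ 0.09 -0.31  0.15]
12.39 cmd -0.1504 [-1.506e-01  1.000e-04  5.140e-02] F [-0.64  0.29  0.07]
12.72 cmd -0.1497 [-1.505e-01  1.000e-04  5.140e-02] F [-3.15 -0.14  0.36]
13.06 cmd -0.149 [-1.504e-01  1.000e-04  5.150e-02] F [-5.77  0.19  1.12]
13.39 cmd -0.1483 [-1.504e-01  1.000e-04  5.140e-02] F [-6.11  0.19  1.3 ]
13.72 cmd -0.1476 [-1.504e-01  1.000e-04  5.150e-02] F [-7.42 -0.07  1.3 ]
14.06 cmd -0.1469 [-1.503e-01  1.000e-04  5.150e-02] F [-9.06 -0.31  1.48]
14.39 cmd -0.1462 [-1.503e-01  1.000e-04  5.150e-02] F [-10.06  -0.17   1.94]
14.72 cmd -0.1455 [-1.503e-01  1.000e-04  5.160e-02] F [-11.61  -0.38   2.63]
hold [-11.53   0.17   2.49]
hold [-11.28  -0.36   2.39]
hold [-11.67   0.31   2.6 ]
hold [-11.39  -0.39   2.4 ]
hold [-11.42   0.07   2.27]
hold [-11.3   -0.53   2.21]
hold [-11.05  -0.14   2.21]
hold [-11.41  -0.04   2.2 ]
hold [-11.14  -0.07   2.38]
hold [-11.55  -0.63   2.05]
(np.float64(-0.12755864409291243), True)
15.5583
```

Run:
```python
from press import *
print(press(.034,.8,-.1272,12.7,step=.0006,maxn=4,hold=.6))
# back off, rise, touch high on back
move_l(tip(-.155,0,.034,.8),feed=.1)
move_l(tip(-.155,0,.146,.8),feed=.15)
print('free',avgF())
r=move_l(tip(-.125,0,.146,.8),feed=.02,until_force=2.0)
s=sense(); print(r,s['time_s'],board(s['position']),avgF())
```

```text
15.89 cmd -0.1445 [-0.1502  0.0002  0.0516] F [-13.21   0.29   2.79]
hold [-13.38  -0.22   2.62]
hold [-12.98  -0.15   2.5 ]
hold [-13.13   0.35   2.29]
hold [-12.68  -0.15   2.65]
hold [-13.15  -0.25   3.12]
hold [-13.02   0.19   2.64]
hold [-13.12  -0.1    2.49]
hold [-13.31  -0.21   2.28]
(-0.12660000000000002, True)
free [ 0.22779795 -0.01212541 -0.42927887]
True 19.0333 [-1.50559056e-01  1.08141552e-05  1.63217136e-01] [-2.12943444 -0.15321595  1.43800541]
```

Run:
```python
from press import *
c0=np.array([-.1326,.146]); piv=np.array([c0[0]+.090,.027]); rel=c0-piv
lead=.001
for ph in range(4,47,4):
    a=np.radians(ph); c,s_=np.cos(a),np.sin(a)
    q=piv+np.array([c*rel[0]+s_*rel[1],-s_*rel[0]+c*rel[1]])
    move_l(tip(q[0]+lead,0,q[1],.8),feed=.06)
    f=avgF(3,.01); s=sense(); print(ph,round(s['time_s'],2),np.round(board(s['position']),3),np.round(f,2))
    if ph>36 and abs(f[0])<.6: break
    if np.linalg.norm(f)>14: print('stop');break
from vis import *
sleep(.4)
a,_=grab('side','s3');crop(a,150,400,80,290,3,'pics/s3.png')
```

```text
4 19.48 [-0.141  0.     0.169] [-2.41 -0.02  0.7 ]
8 19.83 [-0.132  0.     0.175] [-1.92 -0.07 -0.43]
12 20.18 [-0.122 -0.     0.18 ] [-1.41  0.27  0.08]
16 20.53 [-0.113 -0.     0.184] [-1.53  0.31  0.58]
20 20.88 [-0.103 -0.     0.187] [-1.06 -0.09  0.63]
24 21.23 [-0.093 -0.     0.19 ] [-0.62  0.31  0.73]
28 21.58 [-0.083 -0.     0.192] [-0.14  0.01  0.79]
32 21.93 [-0.072 -0.     0.193] [-0.21  0.19  0.89]
36 22.28 [-0.062  0.     0.194] [-0.13 -0.29 -0.03]
40 22.63 [-0.052 -0.     0.193] [-0.53  0.21 -0.37]
```

View pics/s3.png

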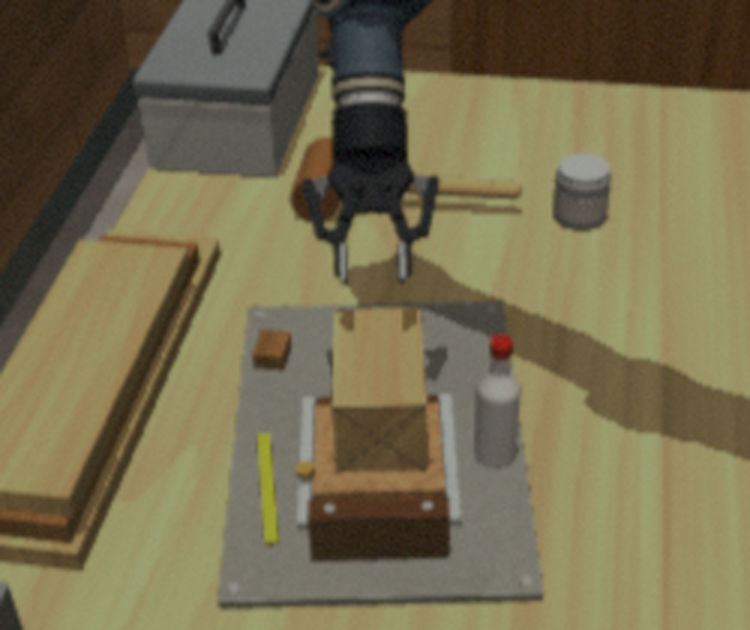

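Run:
```python
from press import *; from vis import *
def pose():
  P=cloud('side',np.load('s3.npz')['d']); B=(P-O)@np.c_[ex,ey,ez]
  m=(B[...,2]>.105)&(B[...,2]<.125)&(B[...,0]>-.1)&(B[...,0]<.149)&(abs(B[...,1])<.09)
  k,l,st,ce=cv2.connectedComponentsWithStats(m.astype(np.uint8))
  i=1+np.argmax(st[1:,4]); Q=B[l==i]; print(len(Q),Q.mean(0),cv2.minAreaRect(Q[:,:2].astype(np.float32)*1000))
pose()
move_l(tip(-.13,0,.18,.8),feed=.2)
move_l(tip(-.13,0,.062,.8),feed=.2)
print(sense()['time_s'],avgF())
b,_=grab('top','t4');crop(b,200,450,130,290,3,'pics/t4.png')
```

```text
1078 [0.00981767 0.00321601 0.11753904] ((0.7476043701171875, 3.30670166015625), (89.7001953125, 156.443603515625), 89.5740966796875)
24.4583 [ 0.08730252 -0.38500972  0.28231908]
```

View pics/t4.png

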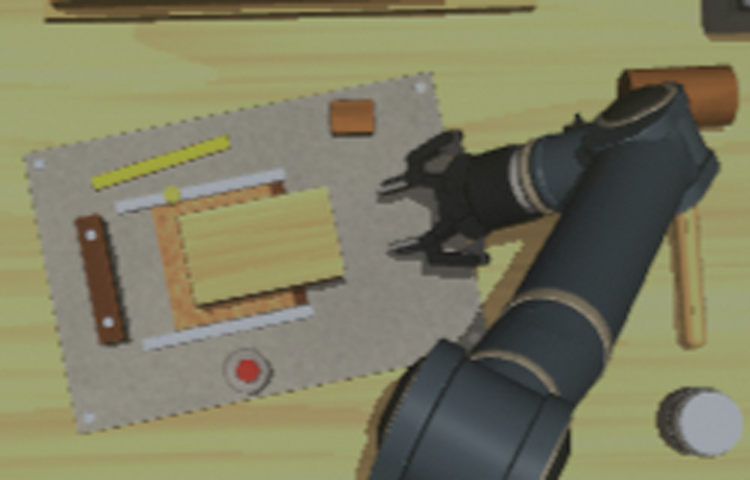

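Run:
```python
from press import *
r=move_l(tip(-.06,.003,.062,.8),feed=.04,until_force=2.0)
s=sense(); x=board(s['position'])[0]+.025*np.sin(.8); print(r,s['time_s'],x,avgF())
x1=x+.062
r=move_l(tip(x1,.003,.062,.8),feed=.03,until_force=10)
s=sense(); print(r,s['time_s'],board(s['position']),avgF())
from vis import *
b,_=grab('top','t5');crop(b,200,450,130,290,3,'pics/t5.png')
b,_=grab('side','s5');crop(b,150,400,80,290,3,'pics/s5.png')
```

```text
True 25.8 -0.07719348256671386 [-0.18768179  0.02951244 -0.10793376]
False 28.1167 [-0.03327361  0.00294161  0.07942422] [-3.92340455 -0.54659967 -0.92090205]
```

View pics/t5.png

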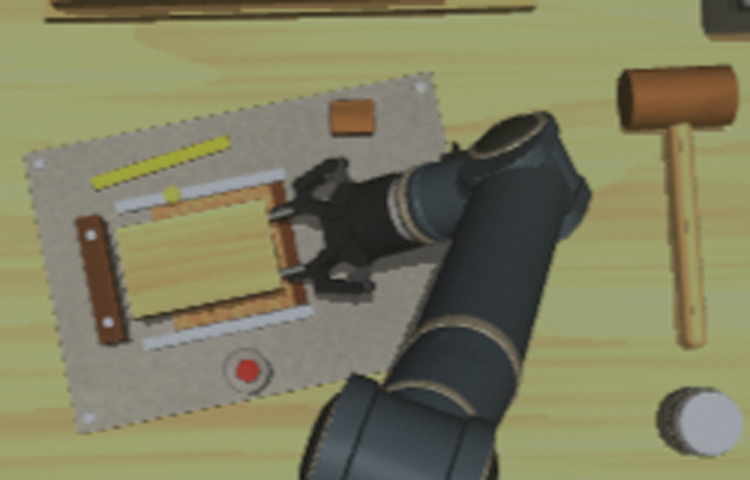

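View pics/s5.png

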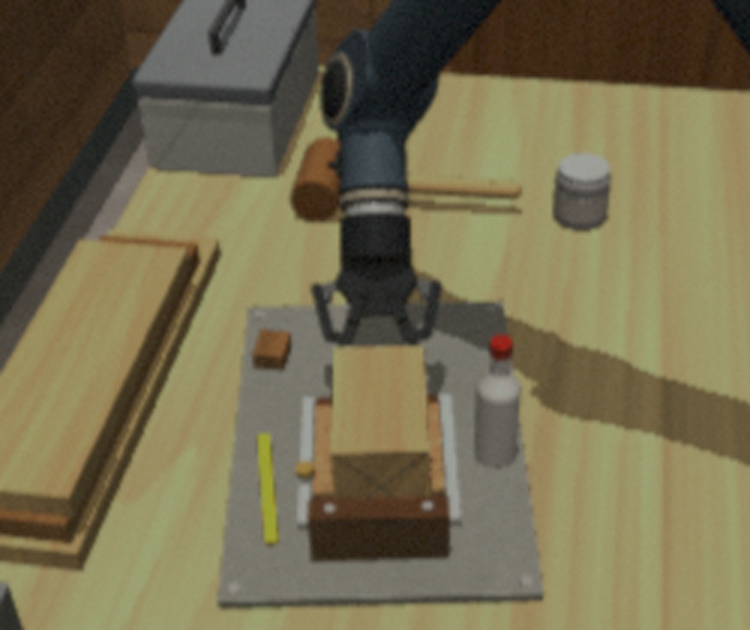

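Run:
```python
from press import *
r=move_l(tip(.02,.003,.062,.8),feed=.012,until_force=5)
s=sense(); x=board(s['position'])[0]+.025*np.sin(.8); print(r,s['time_s'],x,avgF())
print(press(.062,.8,x,12.7,step=.001,maxn=14,hold=.9,by=.003))
```

```text
True 29.725 -0.0019213217851755705 [-0.75642662 -0.19379475  0.36132297]
30.19 cmd -0.0189 [-0.0195  0.0033  0.079 ] F [-3.9   0.25 -1.99]
30.52 cmd -0.0179 [-0.0194  0.0032  0.0791] F [-6.65  0.31 -1.93]
30.86 cmd -0.0169 [-0.0193  0.0032  0.079 ] F [-7.98  0.69 -1.38]
31.19 cmd -0.0159 [-0.0193  0.0032  0.079 ] F [-10.03   1.54  -0.1 ]
31.52 cmd -0.0149 [-0.0193  0.0032  0.079 ] F [-11.77   1.12   0.12]
31.86 cmd -0.0139 [-0.0192  0.0032  0.079 ] F [-13.79   1.96   0.77]
hold [-13.64   2.11   0.79]
hold [-13.86   1.63   1.05]
hold [-13.48   1.9    0.99]
hold [-13.36   1.81   1.03]
hold [-13.97   1.6    1.12]
hold [-13.58   1.89   0.92]
hold [-13.53   1.88   1.2 ]
hold [-13.5    1.84   1.01]
hold [-13.72   1.7    1.  ]
hold [-13.29   1.93   0.86]
hold [-13.42   2.12   1.  ]
(np.float64(0.00407867821482443), True)
```

Run:
```python
from press import *; from vis import *
move_l(tip(-.005,.003,.062,.8),feed=.02)
move_l(tip(-.08,.003,.062,.8),feed=.1)
move_l(tip(-.20,.003,.25,.8),feed=.2)
print(sense()['time_s'],avgF())
for n in('top','side'):
    b,d=grab(n,n+'6'); crop(b,*((200,370,145,280,4) if n=='top' else (215,345,140,290,4)),f'pics/{n}6.png')
    P=cloud(n,d); B=(P-O)@np.c_[ex,ey,ez]
    m=(B[...,2]>.105)&(B[...,2]<.125)&(B[...,0]>-.05)&(B[...,0]<.18)&(abs(B[...,1])<.09)
    k,l,st,ce=cv2.connectedComponentsWithStats(m.astype(np.uint8))
    i=1+np.argmax(st[1:,4]); Q=B[l==i]; print(n,len(Q),Q.mean(0),cv2.minAreaRect(Q[:,:2].astype(np.float32)*1000))
    A=np.c_[Q[:,:2],np.ones(len(Q))]; print('tilt',np.linalg.lstsq(A,Q[:,2],rcond=None)[0])
```

```text
35.5417 [-0.08510977 -0.00369031 -0.11320638]
top 1538 [0.07793651 0.00295628 0.1178195 ] ((78.04159545898438, 2.3851242065429688), (90.83013916015625, 150.17007446289062), 89.95978546142578)
tilt [-0.00032511  0.00348317  0.11783454]
side 1238 [0.08678455 0.00277595 0.11757418] ((77.80619049072266, 3.1216163635253906), (89.98968505859375, 154.9041290283203), 89.53470611572266)
tilt [-0.01905245  0.00151905  0.11922342]
```

View pics/top6.png

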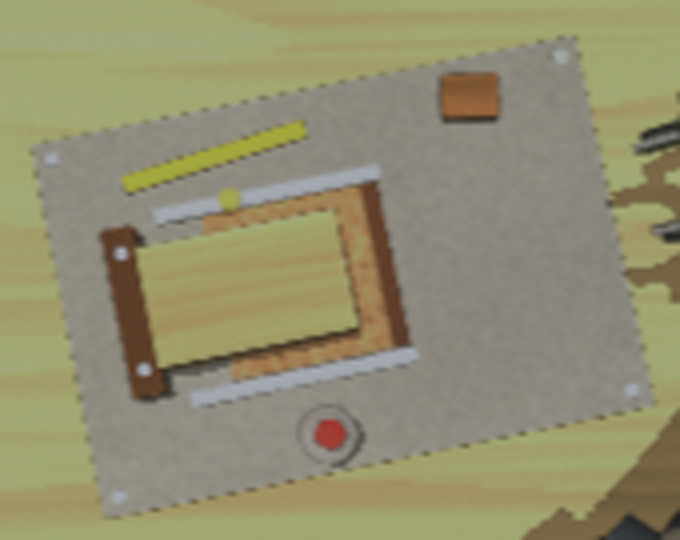

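View pics/side6.png

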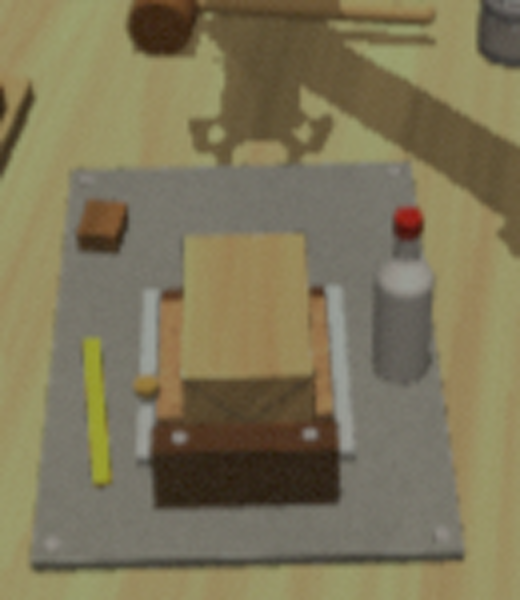

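```bash
python3 -c "
from rig import *
print(sense()['time_s']); print(finish_job())"
```

```text
35.725
the job is handed in; nothing more can be done
None
```

The blank is lying on the bed with its crossed end against the end fence. I handed the job in at about 36 s with the gripper clear of everything.

- **Strip:** I slid it upright with two spread fingertips about 20 mm up its back. This also took out its initial turn of about 0.1 rad. I pressed it on the strip at 11 to 13 N at the wrist for over half a second. After at most 6 N of sliding friction, that leaves at least 5 N on the strip.
- **Tipping:** I pushed about 130 mm up its back along an arc, with wrist forces under 3 N, until it fell flat on the bed.
- **Fence:** I pushed it along the bed and held about 13.5 N at the wrist for 0.9 s. Sliding took about 4 N, which leaves over 7 N on the fence.
- **Forces:** All forces I sampled stayed under 14 N. I did not record forces continuously during the moves.

**Last checks:**
- The final top picture shows no gap at the fence, with the blank square to within 0.05° (the side camera says 0.5°).
- It lies flat by the top camera; the side camera's depth suggested about 1° of slope, which I put down to edge noise.
- Both cameras put its end about 3 mm past the fence face, which is within calibration error. Contact at the sub-millimetre level after I backed off could not be checked.
- The offcut, pencil and glue look where they were. The mug and gauge were outside my later close-ups, and I noticed no contact with them.

**Disagreement with the task notes:** After falling, the foot lay about 30 mm short of the strip face and the crossed end about 70 mm from the fence. The notes said within 20 mm, and 25 to 60 mm.

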